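# Set the sunk trimmer of the antenna tuner to its stop

## Task

Take the trimming key out of its wooden stand, reach with its blade through the guard hole in the tuner's cover down into the slot of the sunk trimmer (feel for it: the slot's direction is not measured), and turn the trimmer clockwise (seen from above) until it bears firmly against its end stop, without straining it. Then draw the key out and put it back in its stand, hanging upright by its flange. Be gentle with the tuner and leave the other things on the desk alone.

Things in the scene. Friction and masses are not known exactly. Their poses are not given: they have to be found in the camera images.
- tuner: Grey metal cabinet, 200 (x) x 170 (y) x 100 mm high, fixed to the desk; origin at the centre of its underside, z up. Its flat cover, 6 mm thick, has one round guard hole of 34 mm over the trimmer; below it the cabinet is hollow. Cover and trimmer bear contact with the key up to 40 N (all contact forces added); more is straining it.
- guard_hole (a point): Centre of the 34 mm guard hole at the level of the cover's top, straight above the trimmer's axis. The trimmer: a 31 mm brass disc, face 28 mm below this point, with a straight slot right across it, 9 mm wide, 10 mm deep, 28 mm long. It floats on a spring: pushed down it sinks up to 4 mm (2.5 N at first, 5.5 N at the end), then is solid. The slot can be seen through the hole.
- trimmer (a joint): Turn of the trimmer (rad), growing clockwise seen from above; starts at 0 to 0.6, hard stop at 1.4. Drag 0.05 N m: it stays where left. A moment of 0.2 N m on the key against the stop is firm (key's contact forces added up pass 10 N), over 0.3 may strain it. At 0 the slot lies 0.7 rad anticlockwise of the tuner's x, give or take up to 0.5 rad: each tuner differs, so see or feel for it.
- key: Trimming key, 120 g, 110 mm long; origin at the centre of its lower (blade) end, z up along it, x along the blade's width. Steel blade 26 (x) x 5 mm (y) up to 18 mm, its lowest 4 mm only 24 x 3.4; 12 mm round shank; black 42 mm flange from 60 to 65 mm; flat black head 26 (x) x 12 mm (y) from 65 to 110 mm. Blade and head lie in one plane; a half turn makes no difference.
- key_grip (a point): Point on the key's axis in the middle of its flat head, 90 mm above its lower end; grip across the 12 mm (y).
- stand: Wooden block, 75 x 75 x 75 mm, fixed to the desk, origin at the centre of its underside. A round hole of 32 mm, 66 mm deep, opens in the middle of its top; the key hangs in it with the flange lying on the block's top, so that the key's origin is 15 mm above the desk.
- mug: White mug, 80 mm wide, 90 mm high, to be left alone; origin under its centre.
- morse_key: Morse key on a dark wooden base 120 x 70 mm, 47 mm high, to be left alone; origin under its centre.
- desk_mic: Desk microphone on a round 90 mm foot, 116 mm high, to be left alone; origin under its foot's centre.
Mind the look-alikes: they are no part of the job. Of the things that look like the stand, the smaller one is meant.

How it is judged:
By the outcome, as a careful person would: the job done as asked, in the order asked, and still so for the second after the job is handed in, with the robot touching nothing.
It also fails if it takes over 72 s, if anything falls off the work surface, if the arm or the gripper's body presses on something with over 40 N, if the wrist force passes 120 N, or if a joint passes its speed limit or range.

## Robot

A 7-joint arm with a two-finger parallel gripper is mounted at the origin on the work surface. World frame = base frame: x ahead of the robot, y to its left, z up, the work surface at z = 0. Lengths are in m, angles in rad, forces in N, time in s.
With the tool pointing down it reaches from about 0.425 to 0.875 m from the base axis. Payload 4.7 kg.
Tool frame: the origin (TCP) lies at the very end of the fingers, on their centre line; the grasp point (between the pads) lies 19 mm behind it; z points along the fingers, y is the line along which they close (so a half turn about z gives the same grasp; the last joint's range is limited). The gripper opens to 87 mm and grips with 3 to 60 N. Pads are 19 mm wide; open, the fingers measure 117 mm over their backs; the gripper's body (75 mm by 190 mm) begins 51 mm behind the grasp point.
Start: joints at [-1.262, 0.321, -0.07, 1.45, 0.023, 1.371, -0.057], TCP at [0.189, 0.622, 0.223] pointing down, gripper open.
Joint ranges: [-2.86, 2.86], [-0.3, 2.09], [-1.38, 1.24], [0.06, 2.45], [-1.56, 4.7], [0.09, 2.05], [-2.69, 2.69]. Speed limits (rad/s): [2.57, 2.57, 3.14, 3.14, 3.14, 3.14, 3.14].

## Interface

Orientations are given as a unit quaternion [w, x, y, z].
In Python, from rig import bot gives the robot as it stands. Calls block until the motion is done:
- bot.goto(position, orientation): joint-space move of the TCP to a pose.
- bot.movel(position, velocity=0.15, ori=None): straight line of the TCP; ori=None keeps the orientation; velocity is the mean speed in m/s.
- bot.movej(angles): joint-space move.
- bot.move_gripper(opening): finger opening in m; the grip force is fixed at half the most; returns when the fingers have stopped.
- bot.sleep(seconds).
- bot.ik(position, orientation): joint angles nearest the present ones, or None.
- bot.get_obs(): the state.
- bot.capture(name): name is "side" or "top"; returns (picture, depth): 480x640x3 uint8, red, green, blue; 480x640 float32, m along the optical axis (not along the pixel's ray), 0 where there is no reading.
- bot.camera_model(name): a dict with "fx", "fy", "cx", "cy" (pixels), "R" (3x3) and "t" (3): a world point X has camera coordinates R X + t. Camera axes: x right, y down, z forward; pixel columns grow to the right and rows downward; lengths in m; the calibration is good to about 2 mm. A picture is of the moment at which its call begins. camera_model takes no time and is no camera call.
A pose or a line that the arm cannot do raises bot.MotionError and nothing moves.
- bot.close_job(): hands the job in; it is judged then, once.
The state is a dict: "time": time; "q": joint angles; "qd": joint speeds; "joint_torque": joint torques, N m; "tcp_pos": TCP position; "tool_rot": TCP orientation; "contact_force": force on the tool from outside, world axes, zero at the start; "wrist_torque": the same for the moment, N m; "width": finger opening in m; "grip_force": force on a finger pad.
Only numpy, scipy, OpenCV 4.12 (cv2) and the standard library are available. Lean on these libraries where they do the work, as an engineer would, in place of code of your own. Each camera call takes 0.05 s, during which the arm holds its last target. There are 200 camera calls.

## Working session

There is one attempt and no reset: what is moved stays moved. The work goes in short steps, each a Python script; the robot and the scene stay as the last script left them, time stands still between calls to the robot, and variables do not carry over. Pictures are saved under pics/ and viewed, at most 10 in all, crops included, and the job is handed in when it is done.

```bash
ls; mkdir -p pics
python3 - <<'E'
from rig import bot
import cv2,numpy as np
for n in("top","side"):
    p,d=bot.capture(n); cv2.imwrite(f"pics/{n}0.png",p[:,:,::-1]); np.save(f"pics/{n}0.npy",d)
    m=bot.camera_model(n); print(n,m['fx'],m['cx'],m['cy'],np.round(m['R'],3).tolist(),np.round(m['t'],3))
    R=m['R'];print(-R.T@m['t'])
o=bot.get_obs();print({k:np.round(v,3) for k,v in o.items()})
E
```

```text
pics
top 571.5772081635854 329.1524678723596 243.77275300451686 [[0.022, -1.0, 0.001], [-0.996, -0.022, -0.09], [0.09, 0.001, -0.996]] [-0.015  0.601  1.392]
[ 0.47345523 -0.00244479  1.44007458]
side 449.9775130638694 313.8234141786365 238.5755546691072 [[0.887, -0.461, 0.016], [-0.347, -0.689, -0.636], [0.304, 0.559, -0.771]] [-0.508  0.265  0.933]
[ 0.258395   -0.57349009  0.89652522]
{'time': np.float64(0.1), 'q': array([-1.262,  0.322, -0.07 ,  1.452,  0.023,  1.371, -0.057]), 'qd': array([-0.   ,  0.   ,  0.001, -0.002, -0.001,  0.001, -0.   ]), 'joint_torque': array([-1.0000e-03, -4.9257e+01, -4.0600e-01, -3.1340e+01, -6.4000e-02,
        3.9000e-02,  0.0000e+00]), 'tcp_pos': array([0.189, 0.621, 0.222]), 'tool_rot': array([-0.   ,  0.147,  0.989, -0.001]), 'contact_force': array([-0.202,  0.804,  0.016]), 'wrist_torque': array([-0.024, -0.046,  0.008]), 'grip_force': np.float64(0.0), 'width': np.float64(0.087)}
```

View pics/top0.png

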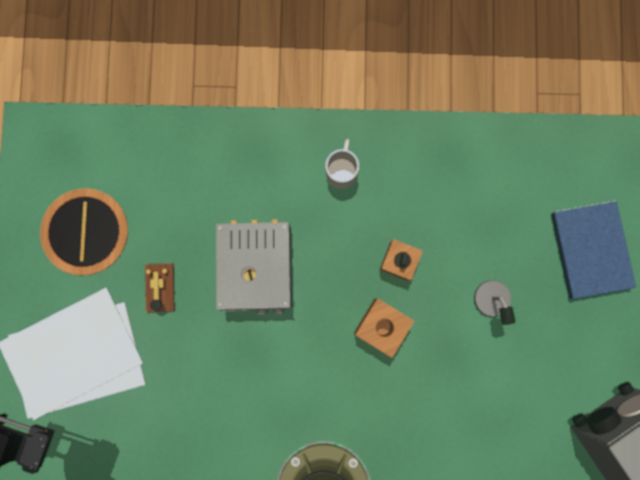

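View pics/side0.png

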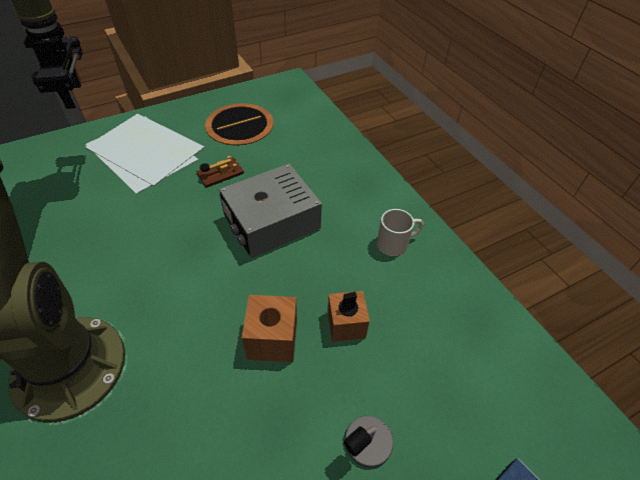

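The top view shows the tuner at about (253,267) with its hole at (249,275). The small stand with the key is at (402,260), and the larger look-alike block is at (384,328). The side view has the key at (348,305) and the guard hole at (261,196). Next I'll take enlarged crops.

```bash
cat > h.py <<'E'
import numpy as np, cv2
from rig import bot
def ray(n,u,v):
    m=bot.camera_model(n);R=np.array(m['R']);c=-R.T@m['t']
    return c,R.T@np.array([(u-m['cx'])/m['fx'],(v-m['cy'])/m['fy'],1])
def onz(n,u,v,z):
    c,d=ray(n,u,v);return (c+d*(z-c[2])/d[2])[:2]
E
python3 - <<'E'
from h import *
t=cv2.imread("pics/top0.png");s=cv2.imread("pics/side0.png")
def crop(i,u,v,w,h):return cv2.resize(i[v:v+h,u:u+w],(400,300),interpolation=cv2.INTER_CUBIC)
m=np.vstack([np.hstack([crop(t,372,233,64,48),crop(t,217,251,64,48)]),np.hstack([crop(s,308,275,80,60),crop(s,221,166,80,60)])])
cv2.imwrite("pics/m0.png",m)
# tuner cover / stand top outlines via depth heights
d=np.load("pics/top0.npy");v,u=np.mgrid[:480,:640]
c=bot.camera_model("top");R=np.array(c['R']);P=np.stack([(u-c['cx'])/c['fx']*d,(v-c['cy'])/c['fy']*d,d],-1)-c['t'];W=P@R
def rect(mask,z):
    cs,_=cv2.findContours(mask.astype(np.uint8),cv2.RETR_EXTERNAL,cv2.CHAIN_APPROX_NONE)
    k=max(cs,key=cv2.contourArea)[:,0]
    pts=np.array([onz("top",a,b,z) for a,b in k],np.float32)
    print(cv2.minAreaRect(pts))
Z=W[...,2]
def box(u0,u1,v0,v1):
    b=np.zeros(Z.shape,bool);b[v0:v1,u0:u1]=1;return b
rect((abs(Z-.1)<.008)&box(190,310,200,330),.1)
rect((abs(Z-.075)<.012)&box(375,430,235,290),.075)
for n,(u0,u1,v0,v1),z in(("top",(385,420,240,280),.1),):
    hm=(Z>.11)&box(u0,u1,v0,v1)&(d>0)
    print("head pts",hm.sum(),W[hm].mean(0),Z[hm].max())
print("key top",onz("top",402,260,.1),"hole",onz("top",249,275,.1),onz("side",261,196,.1), onz("side",348,305,.1))
E
```

```text
((0.5394676327705383, 0.17547401785850525), (0.20309846103191376, 0.16923002898693085), 2.285600423812866)
((0.5635302066802979, -0.1764899045228958), (0.07586777210235596, 0.07599523663520813), 69.30998229980469)
head pts 68 [ 0.56223977 -0.17663581  0.12406032] 0.1297586358756376
key top [ 0.55981195 -0.17364954] hole [0.51660919 0.18427389] [0.51865165 0.18440536] [ 0.5538621  -0.18417871]
```

View pics/m0.png

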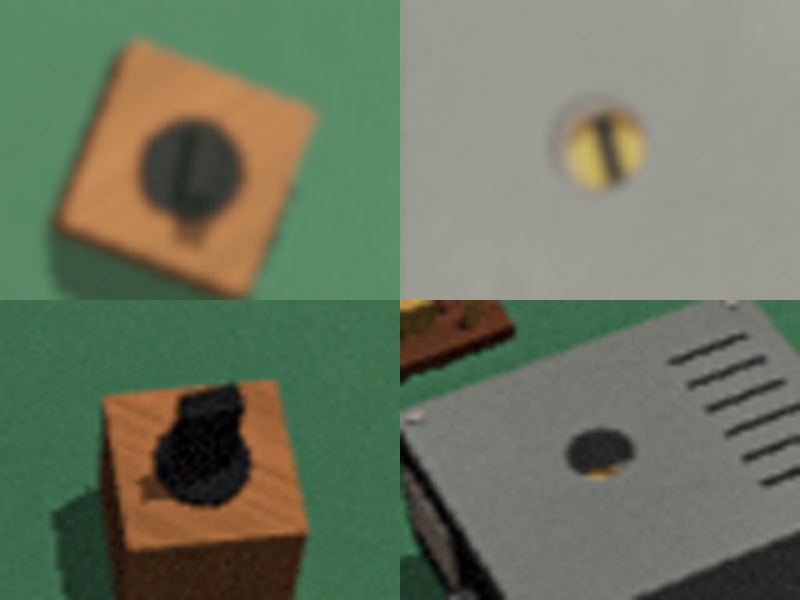

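The crops show the key's head pointing almost straight down in the top picture, so it lies about along world x. The slot runs from about (314,270) to (315.4,280) in full-image terms, nearly along x with a slight anticlockwise tilt. Now I'll measure the hole centre, slot angle and head direction.

Run:
```python
from h import *
imgs={"top":cv2.imread("pics/top0.png"),"side":cv2.imread("pics/side0.png")}
up=8
def crop(n,u,v,w,h):return cv2.resize(imgs[n][v:v+h,u:u+w],None,fx=up,fy=up,interpolation=cv2.INTER_CUBIC)
def back(x,y,u,v): return u+(x+.5)/up-.5, v+(y+.5)/up-.5
# hole, side view: dark or brass blob
c=crop("side",241,180,40,32); hsv=cv2.cvtColor(c,cv2.COLOR_BGR2HSV)
m=((c.max(2)<85)|(hsv[...,1]>90)).astype(np.uint8)
cs,_=cv2.findContours(m,cv2.RETR_EXTERNAL,cv2.CHAIN_APPROX_NONE);k=max(cs,key=cv2.contourArea);e=cv2.fitEllipse(k)
print("side",back(*e[0],241,180),np.array(e[1])/up,"hole side",onz("side",*back(*e[0],241,180),.1))
# hole, top view
U,V=235,260
c=crop("top",U,V,30,30);hsv=cv2.cvtColor(c,cv2.COLOR_BGR2HSV)
bg=np.median(c.reshape(-1,3),0);df=np.abs(c.astype(float)-bg).max(2)
for th in(15,22,30):
    m=(df>th).astype(np.uint8);cs,_=cv2.findContours(m,cv2.RETR_EXTERNAL,cv2.CHAIN_APPROX_NONE);k=max(cs,key=cv2.contourArea);e=cv2.fitEllipse(k)
    print("top",th,back(*e[0],U,V),np.array(e[1])/up,"hole top",onz("top",*back(*e[0],U,V),.1))
hm=cv2.fillPoly(np.zeros(m.shape,np.uint8),[cv2.convexHull(k)],1);hm=cv2.erode(hm,np.ones((13,13)))
for th in(90,110,130):
    s=((c.max(2)<th)&(hm>0)).astype(np.uint8);cs,_=cv2.findContours(s,cv2.RETR_EXTERNAL,cv2.CHAIN_APPROX_NONE)
    if not cs: continue
    k=max(cs,key=cv2.contourArea)
    w=np.array([onz("top",*back(*p,U,V),.072) for p in k[:,0]],np.float32)
    mm=cv2.moments((w*1e4).reshape(-1,1,2).astype(np.float32));r=cv2.minAreaRect(w)
    a=.5*np.arctan2(2*mm['mu11'],mm['mu20']-mm['mu02']);print("slot",th,r[0],r[1],"angle",a)
    print(" centroid",mm['m10']/mm['m00']/1e4,mm['m01']/mm['m00']/1e4)
# head top
for n,(u0,u1,v0,v1) in(("top",(385,420,240,280)),("side",(330,365,282,310))):
    d=np.load(f"pics/{n}0.npy");v,u=np.mgrid[:480,:640];q=bot.camera_model(n)
    W=(np.stack([(u-q['cx'])/q['fx']*d,(v-q['cy'])/q['fy']*d,d],-1)-q['t'])@np.array(q['R'])
    b=np.zeros(d.shape,bool);b[v0:v1,u0:u1]=1;b&=(d>0)&(W[...,2]>.118)
    X=W[b][:,:2];C=np.cov(X.T);r=cv2.minAreaRect(X.astype(np.float32))
    print(n,len(X),X.mean(0),r,"ang",.5*np.arctan2(2*C[0,1],C[0,0]-C[1,1]),W[b][:,2].max())
```

```text
side (260.3536548614502, 196.0275592803955) [ 9.47897434 13.61779404] hole side [0.51718168 0.18503238]
top 15 (248.69433498382568, 273.673565864563) [14.28149414 15.03641129] hole top [0.51969601 0.18509781]
top 22 (249.3149127960205, 273.90040016174316) [12.39125156 13.95505714] hole top [0.51919777 0.1836263 ]
top 30 (249.3945484161377, 273.9248352050781) [11.5015707  13.25271702] hole top [0.51914477 0.18343785]
slot 90 (0.5196467638015747, 0.18680816888809204) (0.022269807755947113, 0.004660103004425764) angle 0.2680580112040756
 centroid 0.5217544819958153 0.18684530893412954
slot 110 (0.5198881030082703, 0.18539321422576904) (0.025113413110375404, 0.0071652657352387905) angle 0.26551509174540666
 centroid 0.5208876283345074 0.18655281712529806
slot 130 (0.5201460123062134, 0.18515217304229736) (0.02561294287443161, 0.010079141706228256) angle 0.24753087866135107
 centroid 0.5212090533431807 0.18659943270572088
top 61 [ 0.56227528 -0.17711121] ((0.56269770860672, -0.17710921168327332), (0.011940271593630314, 0.02569129504263401), 77.66072082519531) ang -0.19540052365604652 0.1297586358756376
side 85 [ 0.55915653 -0.17759093] ((0.5597987771034241, -0.17655551433563232), (0.01315073948353529, 0.02675839141011238), 79.33113098144531) ang -0.19346123697074447 0.12723285680372515
```

```bash
cat >> h.py <<'E'
def quat(a): return np.array([0,np.cos(a/2),np.sin(a/2),0])
def st(tag=""):
    o=bot.get_obs();w,x,y,z=o['tool_rot']
    print(tag,"t%.1f"%o['time'],"tcp",np.round(o['tcp_pos'],4),"a %.3f"%(2*np.arctan2(y,x)),"F",np.round(o['contact_force'],1),"M",np.round(o['wrist_torque'],3),"w %.4f g %.1f"%(o['width'],o['grip_force']),"q7 %.2f"%o['q'][6]);return o
E
python3 - <<'E'
from h import *
for off in(0,np.pi):
    for p,a in(((.561,-.177,.2),-.195),((.5185,.1845,.2),.25),((.5185,.1845,.13),-.5),((.5185,.1845,.13),-1.25)):
        q=bot.ik(p,quat(a+off));print(off,a,None if q is None else np.round(q,2))
E
```

```text
0 -0.195 [-0.46  0.26  0.85  1.67 -0.2   1.3  -1.33]
0 0.25 [-0.84  0.12  0.49  1.75 -0.06  1.28 -1.66]
0 -0.5 [-1.31  0.29  1.07  1.85 -0.28  1.17 -2.22]
0 -1.25 None
3.141592653589793 -0.195 [-0.27  0.22  0.61  1.66 -0.13  1.3   1.75]
3.141592653589793 0.25 [-0.67  0.12  0.31  1.74 -0.04  1.28  1.46]
3.141592653589793 -0.5 [-0.7   0.18  0.34  1.83 -0.07  1.15  0.74]
3.141592653589793 -1.25 [-0.75  0.18  0.4   1.83 -0.08  1.15 -0.  ]
```

Run:
```python
from h import *
a=np.pi-.195
bot.goto([.561,-.177,.2],quat(a)); bot.move_gripper(.05); st("above")
bot.movel([.561,-.177,.087],.12); st("down")
bot.move_gripper(0.0); o=st("grip")
p=np.array(o['tcp_pos']); bot.movel([*p[:2],p[2]+.03],.06); st("up")
bot.movel([*p[:2],.21],.2); st("up2")
bot.goto([.5185,.1845,.215],quat(np.pi+.25)); st("over")
for n in("top","side"):
    i,d=bot.capture(n); cv2.imwrite(f"pics/{n}1.png",i[:,:,::-1]);np.save(f"pics/{n}1.npy",d)
t=cv2.imread("pics/top1.png");s=cv2.imread("pics/side1.png")
cr=lambda i,u,v,w,h:cv2.resize(i[v:v+h,u:u+w],(400,400),interpolation=cv2.INTER_CUBIC)
cv2.imwrite("pics/m1.png",np.hstack([cr(s,180,80,160,160),cr(t,360,210,100,100)]))
```

```text
above t4.1 tcp [ 0.561 -0.177  0.2  ] a 2.947 F [ 0.3 -0.7  0.7] M [-0.     0.013 -0.005] w 0.0500 g 0.0 q7 1.75
down t5.2 tcp [ 0.5617 -0.1772  0.0878] a 2.947 F [1.1 0.2 0.1] M [ 0.04   0.008 -0.003] w 0.0498 g 0.0 q7 1.80
grip t5.9 tcp [ 0.561  -0.1769  0.087 ] a 2.947 F [-0.3  0.   1.4] M [ 0.05   0.006 -0.026] w 0.0115 g 30.0 q7 1.80
up t6.6 tcp [ 0.561  -0.1768  0.1172] a 2.947 F [ 0.8  0.3 -1.3] M [-0.018 -0.007 -0.016] w 0.0118 g 30.0 q7 1.78
up2 t7.2 tcp [ 0.5604 -0.1766  0.2089] a 2.947 F [-0.7  0.2 -0.8] M [ 0.005 -0.057  0.028] w 0.0119 g 30.0 q7 1.74
over t8.6 tcp [0.5192 0.1824 0.2149] a 3.388 F [-0.2 -1.  -1.3] M [ 0.009  0.041 -0.018] w 0.0121 g 30.0 q7 1.47
```

View pics/m1.png

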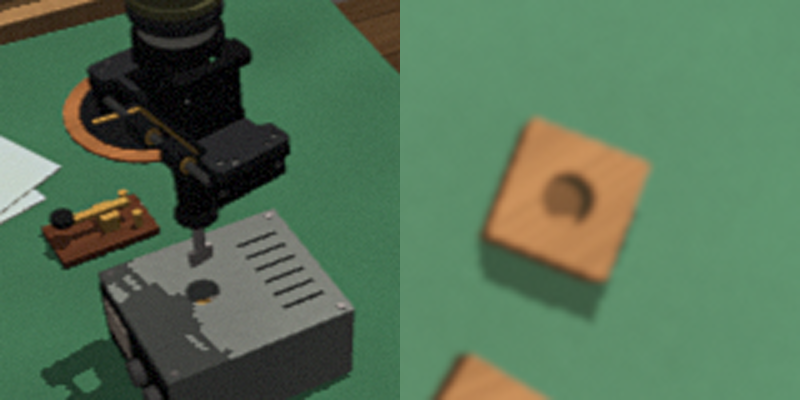

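The side crop shows the key upright in the fingers above the guard hole, with its blade at about (260,183) in the full picture. The stand is empty. I'll measure the blade's offset from its face points in the side depth image.

```bash
cat >> h.py <<'E'
def cloud(n,d):
    v,u=np.mgrid[:480,:640];q=bot.camera_model(n)
    return (np.stack([(u-q['cx'])/q['fx']*d,(v-q['cy'])/q['fy']*d,d],-1)-q['t'])@np.array(q['R'])
E
python3 - <<'E'
from h import *
o=st();p=np.array(o['tcp_pos']);a=.25;e=np.array([np.cos(a),np.sin(a)]);f=np.array([-np.sin(a),np.cos(a)])
i,d=bot.capture("side");W=cloud("side",d);r=W[...,:2]-p[:2]
near=(d>0)&(np.hypot(r[...,0],r[...,1])<.04)
for lo,hi in((.135,.142),(.142,.148),(.148,.154),(.154,.16),(.165,.2),(.200,.208)):
    b=near&(W[...,2]>lo)&(W[...,2]<hi);s=r[b]@e;t=r[b]@f
    if b.sum():print(lo,b.sum(),"along min %.4f max %.4f mid %.4f"%(s.min(),s.max(),(s.min()+s.max())/2),"across med %.4f"%np.median(t))
E
```

```text
t8.7 tcp [0.5193 0.1824 0.215 ] a 3.388 F [ 0.  -0.2 -1.8] M [0.052 0.064 0.01 ] w 0.0120 g 30.0 q7 1.47
0.135 1 along min 0.0078 max 0.0078 mid 0.0078 across med -0.0006
0.142 14 along min -0.0143 max 0.0110 mid -0.0017 across med -0.0019
0.148 16 along min -0.0142 max 0.0099 mid -0.0021 across med -0.0021
0.154 23 along min -0.0148 max 0.0112 mid -0.0018 across med -0.0019
0.165 39 along min -0.0074 max 0.0037 mid -0.0019 across med -0.0040
0.2 91 along min -0.0224 max 0.0138 mid -0.0043 across med -0.0098
```

```bash
cat >> h.py <<'E'
def F(n=6):
    L=[]
    for _ in range(n):
        bot.sleep(.02);o=bot.get_obs();L.append(np.r_[o['contact_force'],o['wrist_torque'],o['tcp_pos']])
    return np.mean(L,0)
E
python3 - <<'E'
from h import *
bot.movel([.5193,.1855,.215],.05,quat(np.pi+.25)); bot.sleep(.2);f0=F(10);np.save("f0.npy",f0);print("f0",np.round(f0,4))
bot.movel([.5193,.1855,.165],.08)
for z in np.arange(.157,.132,-.002):
    bot.movel([.5193,.1855,z],.04); f=F(); df=f[:6]-f0[:6]
    print("tip %.3f"%(z-.072),"meas %.4f"%(f[8]-.072),np.round(f[6:8],4),np.round(df[:3],1),np.round(df[3:],3))
    if np.linalg.norm(df[:3])>3.2: break
st()
E
```

```text
f0 [ 3.380e-02  1.000e-04 -9.968e-01  3.890e-02  2.220e-02 -1.500e-03
  5.193e-01  1.855e-01  2.150e-01]
tip 0.085 meas 0.0850 [0.5193 0.1855] [0.3 0.5 0.1] [-0.019 -0.006  0.002]
tip 0.083 meas 0.0830 [0.5193 0.1855] [-0.1 -0.  -0.3] [ 0.002  0.007 -0.003]
tip 0.081 meas 0.0809 [0.5192 0.1855] [-0.1 -0.5 -0.1] [0.007 0.015 0.003]
tip 0.079 meas 0.0789 [0.5192 0.1855] [-0.   0.4 -0.1] [ 0.01   0.006 -0.018]
tip 0.077 meas 0.0769 [0.5192 0.1855] [ 0.2  0.1 -0.1] [ 0.013 -0.002  0.007]
tip 0.075 meas 0.0749 [0.5192 0.1855] [-0.2  0.1  0.1] [-0.019 -0.021 -0.01 ]
tip 0.073 meas 0.0729 [0.5192 0.1855] [ 0.2 -0.1 -0.1] [ 0.003 -0.011 -0.01 ]
tip 0.071 meas 0.0709 [0.5192 0.1855] [ 0.1 -0.1  0.1] [ 0.009  0.005 -0.001]
tip 0.069 meas 0.0689 [0.5193 0.1855] [ 0.3 -0.1  0.1] [-0.013 -0.002  0.003]
tip 0.067 meas 0.0669 [0.5192 0.1855] [ 0.2 -0.  -0.5] [ 0.01  -0.01   0.005]
tip 0.065 meas 0.0649 [0.5192 0.1855] [ 0.6 -0.  -0.3] [-0.012 -0.007 -0.003]
tip 0.063 meas 0.0629 [0.5192 0.1855] [ 0.3  0.  -0.6] [-0.006  0.011 -0.016]
tip 0.061 meas 0.0615 [0.5197 0.1856] [0.2 0.1 2.6] [-0.004  0.002 -0.002]
 t14.7 tcp [0.5196 0.1857 0.1335] a 3.392 F [-0.2  0.9  1.4] M [ 0.026 -0.052 -0.01 ] w 0.0117 g 30.0 q7 1.50
```

The blade went into the slot at the first try, touching the slot's bottom at a tip height of 0.0615. Now I'll turn it.

```bash
cat > turn.py <<'E'
from h import *
import sys
def run(a,step,amin,stop=.2,z=.135,c=(.5175,.1850),fine=.1):
    f0=np.load("f0.npy")
    while a>amin:
        a-=step
        bot.movel([c[0]+.0019*np.cos(a),c[1]+.0019*np.sin(a),z],.05,quat(np.pi+a))
        f=F(5);df=f[:6]-f0[:6]; o=bot.get_obs();w,x,y,_=o['tool_rot']
        print("t%.1f a %.3f meas %.3f"%(o['time'],a,2*np.arctan2(y,x)-np.pi),np.round(df[:3],1),np.round(df[3:],3))
        if np.hypot(*df[:2])>7 or abs(df[5])>stop: break
        if abs(df[5])>fine: step=min(step,.01)
    return a
E
python3 - <<'E'
from turn import *
run(.25,.04,-.25)
E
```

```text
t15.1 a 0.210 meas 0.211 [ 0.   0.5 -0. ] [ 0.279 -0.011 -0.002]
t15.4 a 0.170 meas 0.172 [-0.3  1.9 -0.1] [0.627 0.031 0.027]
t15.7 a 0.130 meas 0.132 [-0.1  3.9 -1. ] [1.093 0.088 0.052]
t16.1 a 0.090 meas 0.092 [-0.3  4.5 -1.6] [1.296 0.129 0.034]
t16.4 a 0.050 meas 0.051 [-0.8  4.5 -1.1] [1.314 0.218 0.038]
t16.7 a 0.010 meas 0.011 [-1.   4.4 -1.6] [1.353 0.326 0.037]
t17.1 a -0.030 meas -0.029 [-1.3  5.  -2.1] [1.367 0.405 0.051]
t17.4 a -0.070 meas -0.069 [-1.5  5.2 -1.9] [1.419 0.403 0.06 ]
t17.7 a -0.110 meas -0.109 [-1.6  4.9 -1.8] [1.45  0.422 0.06 ]
t18.1 a -0.150 meas -0.149 [-1.1  4.9 -1.7] [1.474 0.39  0.07 ]
t18.4 a -0.190 meas -0.189 [-1.4  5.3 -1.8] [1.522 0.392 0.048]
t18.7 a -0.230 meas -0.229 [-1.2  5.2 -2.1] [1.521 0.364 0.08 ]
t19.1 a -0.270 meas -0.269 [-1.5  5.6 -2.1] [1.544 0.405 0.042]
```

```bash
python3 - <<'E'
s=open("turn.py").read()
s=s.replace('''    f0=np.load''','''    c=np.array(c,float);f0=np.load''').replace('''        if np.hypot''','''        n=np.array([-np.sin(a),np.cos(a)]);c+=n*np.clip(1.2e-4*(df[:2]@n),-6e-4,6e-4);print("   c",np.round(c,4))
        if np.hypot''')
open("turn.py","w").write(s)
E
python3 - <<'E'
from turn import *
run(-.27,.04,-.5)
E
```

```text
t19.4 a -0.310 meas -0.309 [-1.3  5.4 -2. ] [1.603 0.371 0.052]
   c [0.5177 0.1855]
t19.7 a -0.350 meas -0.349 [-0.5  5.4 -2.3] [1.532 0.355 0.031]
   c [0.5179 0.1861]
t20.1 a -0.390 meas -0.389 [-1.1  4.8 -1.7] [1.437 0.368 0.058]
   c [0.5181 0.1865]
t20.4 a -0.430 meas -0.429 [-1.9  4.2 -1.5] [1.232 0.411 0.03 ]
   c [0.5182 0.1869]
t20.7 a -0.470 meas -0.469 [-1.8  3.4 -1.3] [0.998 0.398 0.014]
   c [0.5183 0.1871]
t21.1 a -0.510 meas -0.509 [-1.5  2.5 -0.8] [0.71  0.423 0.015]
   c [0.5184 0.1873]
```

```bash
sed -i 's/^        n=np.array.*$/        c+=np.clip(1.2e-4*df[:2],-6e-4,6e-4);print("   c",np.round(c,4))/' turn.py
python3 - <<'E'
from turn import *
run(-.51,.04,-1.45,stop=.19,c=(.5184,.1873))
E
```

```text
t21.4 a -0.550 meas -0.549 [-1.4  1.5 -0.1] [0.471 0.408 0.023]
   c [0.5182 0.1875]
t21.7 a -0.590 meas -0.589 [-1.5  1.1 -0.4] [0.215 0.303 0.02 ]
   c [0.518  0.1876]
t22.1 a -0.630 meas -0.629 [-0.5 -0.4 -0.6] [-0.029  0.118  0.03 ]
   c [0.518  0.1876]
t22.4 a -0.670 meas -0.669 [ 0.1 -0.4 -0.9] [-0.181  0.03   0.034]
   c [0.518  0.1875]
t22.7 a -0.710 meas -0.709 [ 0.3 -0.8 -0.6] [-0.279 -0.042  0.01 ]
   c [0.518  0.1874]
t23.1 a -0.750 meas -0.749 [ 0.  -1.2 -0.7] [-0.302 -0.101  0.026]
   c [0.518  0.1873]
t23.4 a -0.790 meas -0.789 [ 0.7 -0.5 -0.8] [-0.285 -0.154  0.027]
   c [0.5181 0.1872]
t23.7 a -0.830 meas -0.829 [ 0.3 -0.7 -0.5] [-0.247 -0.134  0.026]
   c [0.5182 0.1871]
t24.1 a -0.870 meas -0.869 [ 0.3 -0.3 -1. ] [-0.174 -0.157  0.055]
   c [0.5182 0.1871]
t24.4 a -0.910 meas -0.909 [ 0.5 -0.4 -0.9] [-0.144 -0.158  0.015]
   c [0.5183 0.187 ]
t24.7 a -0.950 meas -0.949 [-0.1 -0.1 -0.7] [-0.111 -0.108  0.013]
   c [0.5182 0.187 ]
t25.1 a -0.990 meas -0.989 [ 0.5  0.  -0.4] [-0.06  -0.136  0.002]
   c [0.5183 0.187 ]
t25.4 a -1.030 meas -1.029 [-0.1  0.1 -0.8] [-0.029 -0.109  0.045]
   c [0.5183 0.187 ]
t25.7 a -1.070 meas -1.069 [ 0.3  0.5 -0.6] [-0.015 -0.078  0.04 ]
   c [0.5183 0.1871]
t26.1 a -1.110 meas -1.109 [ 0.   0.3 -0.2] [-0.045 -0.071  0.04 ]
   c [0.5183 0.1871]
t26.4 a -1.150 meas -1.149 [ 0.5  0.4 -0.6] [-0.049 -0.057  0.037]
   c [0.5184 0.1872]
t26.7 a -1.190 meas -1.189 [ 0.6 -0.1  0.2] [-0.097 -0.059  0.151]
   c [0.5185 0.1872]
t27.1 a -1.200 meas -1.200 [-0.4 -0.3 -0.1] [-0.132 -0.032  0.207]
   c [0.5184 0.1871]
```

Run:
```python
from h import *
f0=np.load("f0.npy");c=np.array([.5184,.1871]);e=lambda a:np.array([np.cos(a),np.sin(a)])
go=lambda a,z,v=.05:bot.movel([*(c+.0019*e(a)),z],v,quat(np.pi+a))
a=-1.204;go(a,.135);bot.sleep(.2);f=F(20)-f0;print("hold",np.round(f[:6],3))
if f[5]<.205: a-=.003;go(a,.135);bot.sleep(.1);f=F(20)-f0;print("hold2",np.round(f[:6],3))
a+=.12;go(a,.135);bot.sleep(.1);f=F(10)-f0;print("back",np.round(f[:6],3))
for z in(.139,.145,.16): go(a,z,.06);f=F(5)-f0;print(z,np.round(f[:6],3))
go(a,.215,.15); a=-.195
bot.movel([.5193,.1855,.215],.05,quat(np.pi+a));bot.sleep(.3)
o=st();p=np.array(o['tcp_pos']);n=np.array([-np.sin(a),np.cos(a)])
i,d=bot.capture("side");W=cloud("side",d);r=W[...,:2]-p[:2];cv2.imwrite("pics/s2.png",cv2.resize(i[80:240,180:340,::-1],(480,480)))
near=(d>0)&(np.hypot(r[...,0],r[...,1])<.04)
for lo,hi in((.135,.142),(.142,.148),(.148,.154),(.154,.16),(.165,.2)):
    b=near&(W[...,2]>lo)&(W[...,2]<hi);s=r[b]@e(a);t=r[b]@n
    if b.sum():print(lo,b.sum(),"mid %.4f"%((s.min()+s.max())/2),"across %.4f"%np.median(t))
```

```text
hold [ 0.191  0.164 -0.481 -0.067 -0.049  0.225]
back [-0.223  0.094 -0.325 -0.103 -0.014 -0.002]
0.139 [-0.351  0.492 -0.879 -0.115 -0.001 -0.005]
0.145 [-0.377  0.197 -0.054 -0.112 -0.011  0.037]
0.16 [ 0.062  0.095 -0.464 -0.101 -0.01   0.015]
 t31.4 tcp [0.5193 0.1855 0.215 ] a 2.946 F [-0.7 -0.2 -1.2] M [-0.017 -0.01  -0.018] w 0.0115 g 30.0 q7 1.04
0.135 3 mid -0.0006 across -0.0008
0.142 15 mid -0.0017 across -0.0022
0.148 21 mid -0.0016 across -0.0025
0.154 21 mid -0.0012 across -0.0024
0.165 36 mid -0.0019 across -0.0049
```

View pics/s2.png

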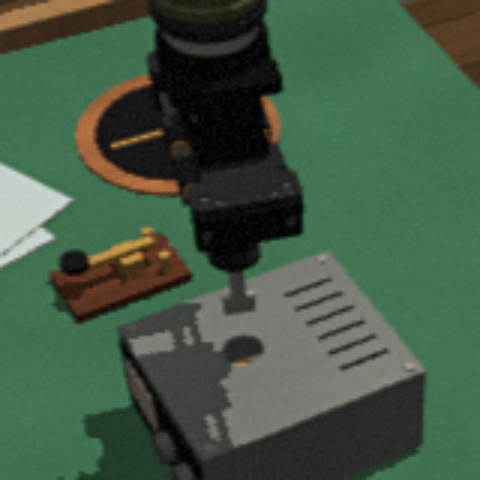

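The key hangs straight in the grip, blade tip above the cover at about (238,305) in the crop, with its offset unchanged. Next I'll put it back.

Run:
```python
from h import *
x,y=.5617,-.177;a=np.pi-.195
bot.goto([x,y,.215],quat(a));bot.movel([x,y,.18],.06);bot.sleep(.3);f0=F(8)
bad=False
for z in(.15,.135,.12,.105,.095,.090,.088,.087):
    bot.movel([x,y,z],.06);f=F(4)-f0;print(z,np.round(f[:6],2))
    if np.linalg.norm(f[:3])>3: bad=z>.091;break
o=st()
if not bad:
    bot.move_gripper(.04);st("rel");bot.sleep(.3)
    bot.movel([x,y,.2],.12);bot.sleep(.3);bot.goto([.5,.0,.3],quat(a));st("away")
    for n in("top","side"):
        i,d=bot.capture(n);cv2.imwrite(f"pics/{n}3.png",i[:,:,::-1]);np.save(f"pics/{n}3.npy",d)
    cr=lambda n,u,v:cv2.resize(cv2.imread(f"pics/{n}3.png")[v:v+90,u:u+120],(400,300),interpolation=cv2.INTER_CUBIC)
    cv2.imwrite("pics/m3.png",np.vstack([np.hstack([cr("top",345,215),cr("top",190,225)]),np.hstack([cr("side",288,265),cr("side",201,150)])]))
```

```text
0.15 [ 0.21 -0.18 -0.6  -0.02 -0.02 -0.  ]
0.135 [ 0.42 -0.2   0.28 -0.01 -0.    0.01]
0.12 [ 0.46  0.42 -0.14 -0.03 -0.    0.01]
0.105 [ 0.32 -0.2  -0.01 -0.   -0.03 -0.01]
0.095 [ 0.09  0.54 -0.44 -0.02 -0.03 -0.02]
0.09 [ 0.36  0.34  0.35  0.01  0.   -0.01]
0.088 [ 0.37 -0.12 -0.29 -0.02 -0.03  0.02]
0.087 [ 0.75 -0.34  0.04 -0.04 -0.06  0.  ]
 t37.4 tcp [ 0.5618 -0.177   0.0871] a 2.947 F [ 0.7 -0.5 -1.3] M [-0.029 -0.07   0.019] w 0.0117 g 30.0 q7 1.89
rel t38.2 tcp [ 0.5617 -0.177   0.087 ] a 2.947 F [1.1 0.  1.1] M [0.017 0.013 0.06 ] w 0.0401 g 0.0 q7 1.89
away t40.8 tcp [ 0.5001 -0.001   0.2997] a 2.946 F [-0.5  0.9  0.2] M [0.011 0.003 0.003] w 0.0398 g 0.0 q7 1.28
```

View pics/m3.png

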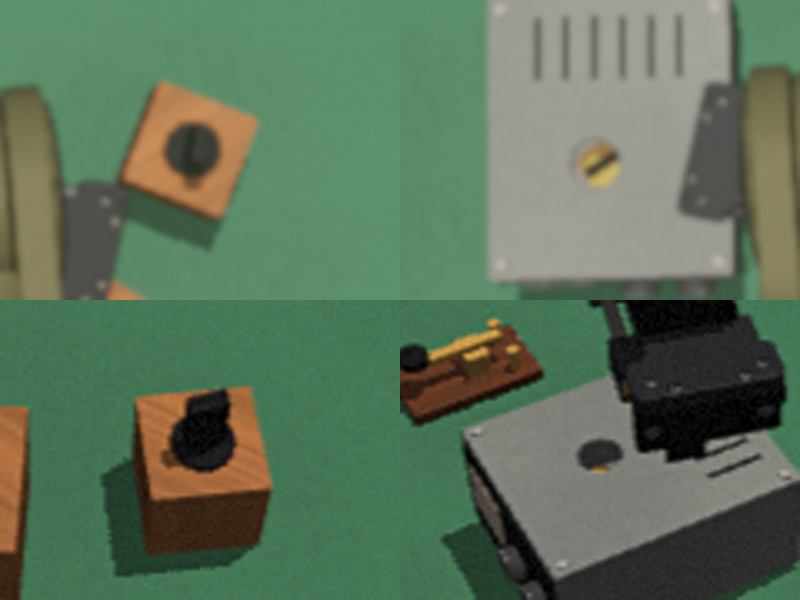

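The key is back in its stand, hanging upright in the crop at about (192,150), and the slot now points about 1.2 rad clockwise of where it started. Handing in.

```bash
python3 -c "
from rig import bot
print(bot.close_job())"
```

```text
the job is handed in; nothing more can be done
None
```

I turned the trimmer clockwise to its end stop (0.225 N m measured on the key), put the key back hanging upright in its stand, and handed the job in at about 41 s; no verdict was returned.

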